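Gauge a mixed-up press plunger

TASK

The plungers of the pastry press are mixed up. Take the one standing alone in the small black stand and gauge it: starting at the tightest hole of the green gauge plate and stepping down the row one hole at a time, skipping none, press it gently but firmly on each hole until one lets it through; push it fully home there, handle against the plate, and let go. Never force it, and leave the two plungers in the wooden rack and the other things alone.

Things in the scene. Friction and masses are not known exactly. Their poses are not given: they have to be found in the camera images.
- plunger_k_center (a point): Middle of a press plunger, on its axis (z up to the handle): steel shank 55 mm long under a red handle 30 mm in diameter, 45 mm tall; 100 mm in all. This point is 50 mm above the foot, 5 mm below the handle's underside. Grip the handle about 28 mm above its underside (33 mm above this point), so that fingertips stay clear of the plate when it is home.
- plunger_m_center (a point): Middle of a press plunger, on its axis (z up to the handle): steel shank 55 mm long under a red handle 30 mm in diameter, 45 mm tall; 100 mm in all. This point is 50 mm above the foot, 5 mm below the handle's underside. Grip the handle about 28 mm above its underside (33 mm above this point), so that fingertips stay clear of the plate when it is home.
- plunger_t_center (a point): Middle of a press plunger, on its axis (z up to the handle): steel shank 55 mm long under a red handle 30 mm in diameter, 45 mm tall; 100 mm in all. This point is 50 mm above the foot, 5 mm below the handle's underside. Grip the handle about 28 mm above its underside (33 mm above this point), so that fingertips stay clear of the plate when it is home.
- plunger_k: The same plunger as a whole, 0.07 to 0.14 kg; origin at the centre of its foot. Three look-alikes differ only in the shank: 14, 18 or 22 mm thick, each once; which has which is not told. The shank's end has a 1 mm chamfer.
- plunger_m: The same plunger as a whole, 0.07 to 0.14 kg; origin at the centre of its foot. Three look-alikes differ only in the shank: 14, 18 or 22 mm thick, each once; which has which is not told. The shank's end has a 1 mm chamfer.
- plunger_t: The same plunger as a whole, 0.07 to 0.14 kg; origin at the centre of its foot. Three look-alikes differ only in the shank: 14, 18 or 22 mm thick, each once; which has which is not told. The shank's end has a 1 mm chamfer.
- gauge: Gauge, fixed: green plate 70 x 200 x 18 mm, top 85 mm above the counter, on springy feet that yield straight down, 1 mm per 3 N. Four round holes in a row along its y axis, 45 mm apart, tightest at +y. A shank too thick stops on the mouth; its own hole (1 mm wider) lets it slide down until the handle's underside rests on the plate. Origin on the counter under the plate's centre, z up.
- gauge_hole1 (a point): Centre of the mouth of hole 1 of the gauge, the tightest, 11 mm in diameter, in the plate's upper face, 85 mm above the counter; straight through the plate (18 mm), open space below it.
- gauge_hole2 (a point): Centre of the mouth of hole 2 of the gauge, the second tightest, 15 mm in diameter, in the plate's upper face, 85 mm above the counter; straight through the plate (18 mm), open space below it.
- gauge_hole3 (a point): Centre of the mouth of hole 3 of the gauge, the third tightest, 19 mm in diameter, in the plate's upper face, 85 mm above the counter; straight through the plate (18 mm), open space below it.
- gauge_hole4 (a point): Centre of the mouth of hole 4 of the gauge, the widest, 23 mm in diameter, in the plate's upper face, 85 mm above the counter; straight through the plate (18 mm), open space below it.
- stand: Small black stand, fixed: block 60 x 60 x 40 mm with one loose blind hole 27 mm wide, 35 mm deep, in its centre; the plunger to be gauged stands in it, foot 5 mm above the counter. Origin at the centre of its underside.
- rack: Wooden rack, fixed: block 65 x 150 x 40 mm with two blind holes like the stand's, 80 mm apart along its y axis, in which the other two plungers stand. Origin at the centre of its underside.
- oil_bottle: Green oil bottle, 60 mm in diameter, 200 mm tall, loose; origin at the centre of its underside. Leave alone.
- pink_bowl: Pink bowl, 110 mm wide, 50 mm tall, loose; origin at the centre of its underside. Leave alone.
- tub: Round tub with a white lid, 90 mm in diameter, 70 mm tall, loose; origin at the centre of its underside. Leave alone.
There are look-alikes about, which are no part of the job. Leave any blue or purple look-alike of the plunger_t alone.

How it is judged:
By the outcome, as a careful person would: the job done as asked, in the order asked, and still so for the second after the job is handed in, with the robot touching nothing.
It also fails if it takes over 72 s, if anything falls off the work surface, if the arm or the gripper's body presses on something with over 40 N, if the wrist force passes 120 N, or if a joint passes its speed limit or range.

ROBOT

A 6-joint arm with a two-finger parallel gripper is mounted at the origin on the work surface. World frame = base frame: x ahead of the robot, y to its left, z up, the work surface at z = 0. Lengths are in m, angles in rad, forces in N, time in s.
With the tool pointing down it reaches from about 0.225 to 0.875 m from the base axis. Payload 3.4 kg.
Tool frame: the origin (TCP) lies between the finger pads; the fingertips stand 8 mm ahead of it and the grasp point (between the pads) lies 11 mm behind it; z points along the fingers, y is the line along which they close (so a half turn about z gives the same grasp; the last joint's range is limited). The gripper opens to 85 mm and grips with 20 to 120 N. Pads are 22 mm wide; open, the fingers measure 114 mm over their backs; the gripper's body (76 mm by 85 mm) begins 54 mm behind the grasp point. The pads swing forward as they close: fully open they stand 13 mm farther back than shut.
Start: joints at [1.059, 0.276, 1.505, -0, 1.361, -0.121], TCP at [0.219, 0.532, 0.207] pointing down, gripper open.
Joint ranges: [-2.89, 2.89], [-0.75, 2.08], [0.22, 2.7], [-1.18, 4.32], [0.11, 2.71], [-2.7, 2.7]. Speed limits (rad/s): [2.57, 2.57, 3.14, 3.14, 3.14, 3.14].

INTERFACE

Orientations are given as a unit quaternion [w, x, y, z].
In Python, from rig import manip gives the robot as it stands.
- The arm moves only by the tool move_arm, never from a script. Its argument "deltas" is a list that holds one entry, the list of rows, each a list of 5 numbers: the shift along the tool's x, y, z normalised to -1 to 1, where 1 is 80 cm, then the turn about the tool's z normalised to -1 to 1, where 1 is 120 degrees, then the closure, from -1 (fully open) to 1 (shut). In form: [[[tx, ty, tz, twist, grip], ...]]. A call has 1 to 12 rows; each row is the pose to reach, as a shift and turn from the pose commanded when the call began, along the tool's axes at that moment; what a row does not reach only later rows make up. A row lasts 1/10 s, in which the tool goes at most 50 mm and 8.59 degrees, less where a joint would pass 70% of its speed; a pose out of reach is approached as far as the arm can. A call with a number of a shift or a turn outside -1 to 1 is refused whole. A call with a gripper value outside its range is refused whole. The fingers move at their own pace and stop on an object; "squeeze" is the grip in N (left out, the last holds). Time passes only in rows, so rows that repeat a pose let the fingers close. It gives the time, the measured TCP pose, the force, the opening and the grip force at its end, in the units of the state.
- manip.get_state(): the state, without advancing time (a new reading comes with each control period).
- manip.get_image(name): name is "scene" or "top"; returns the picture (400x640x3 uint8, red, green, blue); there is no depth.
- manip.camera_params(name): a dict with "fx", "fy", "cx", "cy" (pixels), "dist" ([k1, k2, p1, p2, k3] as OpenCV has them; the pictures are not rectified), "R" (3x3) and "t" (3): a world point X has camera coordinates R X + t. Camera axes: x right, y down, z forward; pixel columns grow to the right and rows downward; lengths in m; the calibration is good to about 2 mm. A picture is of the moment at which its call begins. camera_params takes no time and is no camera call.
- manip.sign_off(): hands the job in; it is judged then, once.
The state is a dict: "clock": time; "qpos": joint angles; "qd": joint speeds; "effort": joint torques, N m; "position": TCP position; "ee_rot": TCP orientation; "contact_force": force on the tool from outside, world axes, zero at the start; "moment": the same for the moment, N m; "width": finger opening in m; "gripper_force": force on a finger pad.
Only numpy, scipy, OpenCV 4.12 (cv2) and the standard library are available. Lean on these libraries where they do the work, as an engineer would, in place of code of your own. Each camera call takes 0.05 s, during which the arm holds its last target. There are 200 camera calls.

## Working session

There is one attempt and no reset: what is moved stays moved. The work goes in short steps, Python scripts to look and compute and a tool call to move; the robot and the scene stay as the last step left them, time stands still between calls to the robot, and variables do not carry over. Pictures are saved under pics/ and viewed, at most 10 in all, crops included, and the job is handed in when it is done.

Besides the shell and the picture viewer there is one more tool, called after "Request:" as name([rows], argument=value, ...), one row to a line, values as JSON. move_arm: Moves the arm, as the interface text tells. Scaled input: -1 to 1 covers 80 cm each way for a shift and 120 degrees each way for a turn. Its arguments: {"type":"object","properties":{"deltas":{"type":"array","items":{"type":"array","items":{"type":"array","items":{"type":"number","minimum":-1,"maximum":1}}}},"squeeze":{"type":"number"}},"required":["deltas"]}

```bash
mkdir -p pics; cat > h.py <<'E'
import numpy as np, cv2
from rig import manip
def cam(n):
    c=manip.camera_params(n); K=np.array([[c['fx'],0,c['cx']],[0,c['fy'],c['cy']],[0,0,1]],float)
    return K,np.array(c['dist'],float),np.array(c['R'],float),np.array(c['t'],float).ravel()
def grab(n,f=None):
    im=np.ascontiguousarray(manip.get_image(n)[:,:,::-1])
    if f: cv2.imwrite('pics/'+f,im)
    return im
def ray(n,uv):
    K,d,R,t=cam(n); p=cv2.undistortPoints(np.array([[uv]],float),K,d)[0,0]
    return -R.T@t, R.T@np.array([p[0],p[1],1])
def onz(n,uv,z):
    o,v=ray(n,uv); return o+v*(z-o[2])/v[2]
def proj(n,X):
    K,d,R,t=cam(n); return cv2.projectPoints(np.array(X,float).reshape(-1,1,3),cv2.Rodrigues(R)[0],t,K,d)[0].reshape(-1,2)
E
python3 - <<'E'
from h import *
np.set_printoptions(precision=3,suppress=True)
grab('scene','s0.png');grab('top','t0.png')
for n in('scene','top'):
    K,d,R,t=cam(n);print(n,K[0,0],-R.T@t,R[2])
print(manip.get_state())
E
```

```text
scene 474.4237446220621 [ 1.188 -0.337  0.96 ] [-0.528  0.378 -0.761]
top 519.5826165688989 [0.282 0.092 1.442] [ 0.196  0.011 -0.98 ]
{'clock': 0.1, 'qpos': array([ 1.059,  0.277,  1.506, -0.   ,  1.361, -0.121]), 'qd': array([-0.   , -0.002, -0.004,  0.001,  0.   ,  0.   ]), 'effort': array([  0.   , -41.77 , -24.641,  -0.   ,   0.006,  -0.   ]), 'position': array([0.219, 0.531, 0.206]), 'ee_rot': array([-0.   ,  0.194,  0.981, -0.001]), 'contact_force': array([ 0.319, -1.321,  0.105]), 'moment': array([0.009, 0.055, 0.012]), 'gripper_force': 0.0, 'width': 0.08541613479907055}
```

View pics/s0.png

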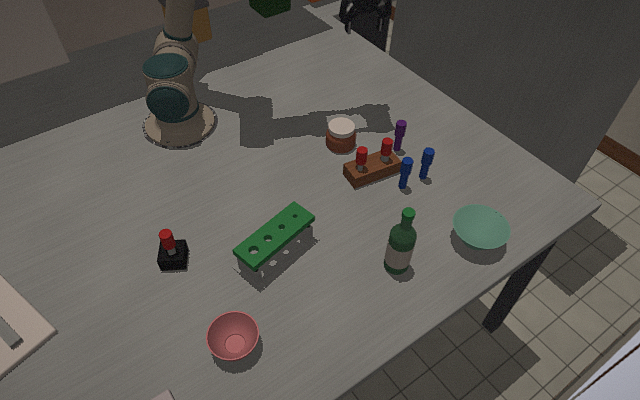

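View pics/t0.png

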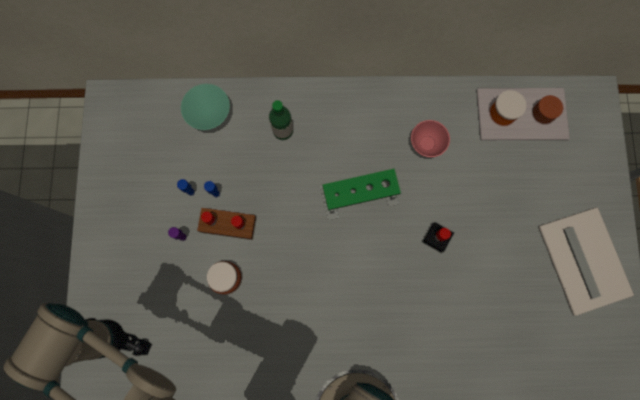

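The scene view shows red plungers at (167,240) in the black stand and at (362,155) and (386,148) in the rack. Blue look-alikes are at (406,170) and (427,160), and a purple one at (400,135). The target is the one at (167,240), which is (444,234) in the top view. In the top view the gauge is at (362,190) with its tightest hole on the left.

```bash
cat > meas.py <<'E'
from h import *
np.set_printoptions(precision=4,suppress=True)
T=grab('top');S=grab('scene')
def mask(im,lo,hi): return cv2.inRange(cv2.cvtColor(im,cv2.COLOR_BGR2HSV),lo,hi)
def blobs(m,a=15):
    n,l,s,c=cv2.connectedComponentsWithStats(m); return [(s[i],c[i],l==i) for i in range(1,n) if s[i][4]>a]
def tri(a,b):
    (o1,v1),(o2,v2)=ray('top',a),ray('scene',b)
    k=np.linalg.lstsq(np.c_[v1,-v2],o2-o1,rcond=None)[0]; p,q=o1+v1*k[0],o2+v2*k[1]; return (p+q)/2,np.linalg.norm(p-q)
P={}
for n,im,roi in(('top',T,(310,160,410,220)),('scene',S,(225,195,325,275))):
    x0,y0,x1,y1=roi; g=mask(im,(50,120,60),(75,255,255)); m=np.zeros_like(g); m[y0:y1,x0:x1]=g[y0:y1,x0:x1]
    cs,h=cv2.findContours(m,cv2.RETR_CCOMP,cv2.CHAIN_APPROX_NONE)
    out=max(cs,key=cv2.contourArea); 
    print(n,'plate area',cv2.contourArea(out),'box',cv2.boxPoints(cv2.minAreaRect(out)).round(1).tolist())
    hl=[]
    for c,hh in zip(cs,h[0]):
        if hh[3]>=0 and cv2.contourArea(c)>3:
            M=cv2.moments(c); hl.append((M['m10']/M['m00'],M['m01']/M['m00'],cv2.contourArea(c)))
    hl.sort(); hl=hl if n=='top' else hl[::-1]
    for q in hl: print(' hole',np.array(q),onz(n,q[:2],.085))
    P[n]=hl
for n,im,roi in(('top',T,(415,210,470,260)),('scene',S,(150,220,200,280))):
    x0,y0,x1,y1=roi; im2=np.zeros_like(im); im2[y0:y1,x0:x1]=im[y0:y1,x0:x1]
    m=mask(im2,(0,150,80),(8,255,255))|mask(im2,(172,150,80),(180,255,255))
    for s,c,_ in blobs(m): print(n,'red',s,c,onz(n,c,.0825)); P[n+'r']=c
print('tri',tri(P['topr'],P['scener']))
for a,b in zip(P['top'],P['scene']): print('trih',tri(a[:2],b[:2]))
a=np.hstack([cv2.resize(T[150:260,310:470],None,fx=2.5,fy=2.5,interpolation=2),cv2.resize(S[215:325,150:310][:110],None,fx=2.5,fy=2.5,interpolation=2)])
cv2.imwrite('pics/crop1.png',a[:,:800])
E
python3 meas.py
```

```text
top plate area 1748.0 box [[322.6000061035156, 184.3000030517578], [394.20001220703125, 168.39999389648438], [399.70001220703125, 193.10000610351562], [328.1000061035156, 209.0]]
 hole [336.3604 194.3604  18.5   ] [0.5751 0.0502 0.085 ]
 hole [352.6872 190.7641  32.5   ] [0.5847 0.0064 0.085 ]
 hole [368.8982 186.9298  47.5   ] [ 0.5949 -0.0372  0.085 ]
 hole [385.2598 183.299   68.    ] [ 0.6046 -0.0813  0.085 ]
scene plate area 1975.5 box [[232.39999389648438, 249.3000030517578], [298.29998779296875, 196.60000610351562], [315.0, 217.60000610351562], [249.1999969482422, 270.20001220703125]]
 hole [294.6566 215.5859  16.5   ] [0.5735 0.0489 0.085 ]
 hole [281.224  226.6339  30.5   ] [0.5836 0.0043 0.085 ]
 hole [267.4985 238.024   55.5   ] [ 0.5937 -0.0396  0.085 ]
 hole [253.0494 249.716   81.    ] [ 0.6033 -0.0836  0.085 ]
 hole [251.  261.5   4. ] [ 0.6283 -0.1035  0.085 ]
top red [439 228  12  11 104] [444.5481 233.0865] [ 0.4694 -0.234   0.0825]
scene red [159 229  13  10 104] [164.7404 233.4519] [ 0.4448 -0.2277  0.0825]
tri (array([ 0.4657, -0.2295,  0.1064]), np.float64(0.0026278315610782327))
trih (array([0.5745, 0.0494, 0.0858]), np.float64(0.0018860523189899664))
trih (array([0.5841, 0.0054, 0.0851]), np.float64(0.0023490658866086246))
trih (array([ 0.5943, -0.0384,  0.085 ]), np.float64(0.002688470099088037))
trih (array([ 0.604 , -0.0825,  0.0852]), np.float64(0.0026475932570448166))
```

View pics/crop1.png

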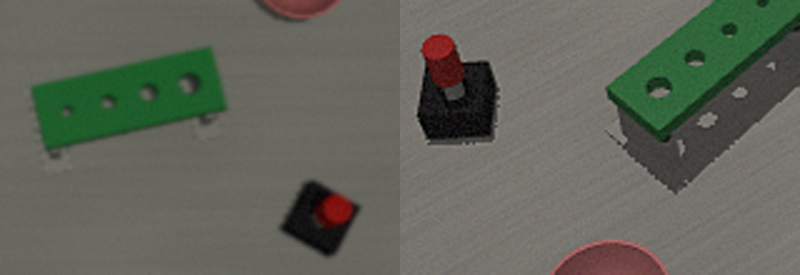

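The crop confirms the choice: the single red plunger is upright in the black stand. Its handle top triangulates to (0.466, -0.230) at z 0.106, where 0.105 is expected. The gauge holes come out 45 mm apart at z 0.085. I'll move above the stand and align the tool axes with the world.

Request:
move_arm([
  [[-0.648, -0.763, -0.054, -0.187, -1], [-0.648, -0.763, -0.054, -0.187, -1], [-0.648, -0.763, -0.054, -0.187, -1], [-0.648, -0.763, -0.054, -0.187, -1], [-0.648, -0.763, -0.054, -0.187, -1], [-0.648, -0.763, -0.054, -0.187, -1], [-0.648, -0.763, -0.054, -0.187, -1], [-0.648, -0.763, -0.054, -0.187, -1], [-0.648, -0.763, -0.054, -0.187, -1], [-0.648, -0.763, -0.054, -0.187, -1], [-0.648, -0.763, -0.054, -0.187, -1], [-0.648, -0.763, -0.054, -0.187, -1]],
])

```text
clock: 1.4
position: [0.4033, -0.0387, 0.2392]
ee_rot: [0.0, -0.0, 1.0, 0.0]
contact_force: [1.0, -0.1, -0.5]
width: 0.0852
gripper_force: 0.0
```

Request:
move_arm([
  [[-0.073, -0.225, 0, 0, -1], [-0.073, -0.225, 0, 0, -1], [-0.073, -0.225, 0, 0, -1], [-0.073, -0.225, 0, 0, -1], [-0.073, -0.225, 0, 0, -1], [-0.073, -0.225, 0, 0, -1], [-0.073, -0.225, 0, 0, -1]],
])

```text
clock: 2.1
position: [0.4612, -0.2155, 0.2387]
ee_rot: [-0.0, -0.001, 1.0, 0.001]
contact_force: [-0.3, 1.4, 0.5]
width: 0.0851
gripper_force: 0.0
```

Request:
move_arm([
  [[-0.0056, -0.0175, 0, 0, -1], [-0.0056, -0.0175, 0.05, 0, -1], [-0.0056, -0.0175, 0.1, 0, -1], [-0.0056, -0.0175, 0.15, 0, -1], [-0.0056, -0.0175, 0.18, 0, -1], [-0.0056, -0.0175, 0.202, 0, -1], [-0.0056, -0.0175, 0.202, 0, -1], [-0.0056, -0.0175, 0.202, 0, -1]],
])

```text
clock: 2.9
position: [0.4668, -0.2307, 0.0778]
ee_rot: [0.0, -0.001, 1.0, -0.0]
contact_force: [1.1, 0.1, 0.2]
width: 0.0856
gripper_force: 0.0
```

```bash
python3 - <<'E'
from h import *
T=grab('top');S=grab('scene')
f=lambda a:cv2.resize(a,(400,400),interpolation=2)
cv2.imwrite('pics/c2.png',np.hstack([f(T[190:270,400:480]),f(S[190:270,125:205])]))
E
```

```text
(no output)
```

View pics/c2.png

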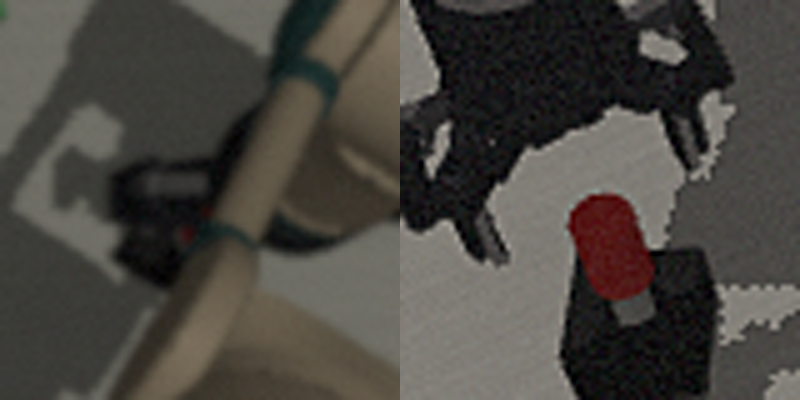

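The scene view shows the handle between the open fingers, with pads either side. The arm blocks the top view. I'll close and lift.

Request:
move_arm([
  [[0, 0, 0, 0, 1], [0, 0, 0, 0, 1], [0, 0, 0, 0, 1], [0, 0, 0, 0, 1], [0, 0, 0, 0, 1], [0, 0, 0, 0, 1], [0, 0, 0, 0, 1], [0, 0, 0, 0, 1]],
], squeeze=60)

```text
clock: 3.8
position: [0.4668, -0.2309, 0.0781]
ee_rot: [0.001, -0.0, 1.0, -0.0]
contact_force: [1.0, -0.2, 5.1]
width: 0.0251
gripper_force: 58.6
```

Request:
move_arm([
  [[0, 0, -0.03, 0, 1], [0, 0, -0.06, 0, 1], [0, 0, -0.1, 0, 1], [0, 0, -0.15, 0, 1], [0, 0, -0.15, 0, 1], [0, 0, -0.15, 0, 1]],
])

```text
clock: 4.4
position: [0.4663, -0.2308, 0.1977]
ee_rot: [0.001, -0.0, 1.0, -0.0]
contact_force: [-0.6, 0.3, -1.1]
width: 0.0243
gripper_force: 59.1
```

```bash
python3 - <<'E'
from h import *
T=grab('top');S=grab('scene')
print(proj('scene',[[.4665,-.2308,.209]]),proj('top',[[.4665,-.2308,.209]]))
u,v=proj('scene',[[.4665,-.2308,.18]])[0].astype(int);
u2,v2=proj('top',[[.4665,-.2308,.18]])[0].astype(int)
f=lambda a:cv2.resize(a,(400,400),interpolation=2)
cv2.imwrite('pics/c3.png',np.hstack([f(T[v2-40:v2+40,u2-40:u2+40]),f(S[v-40:v+40,u-40:u+40])]))
E
```

```text
[[153.70719209 204.05050391]] [[455.52143252 226.9825249 ]]
```

View pics/c3.png

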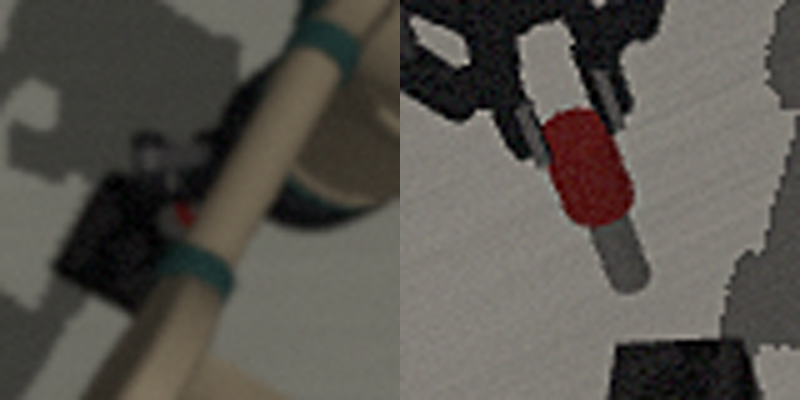

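The plunger is held upright. The scene crop shows the shank at about (622,255), roughly 0.6 of the handle's width. The 24 mm opening is odd for a 30 mm handle, so I'll measure where the handle sits in the grip.

```bash
cat > held.py <<'E'
from h import *
np.set_printoptions(precision=4,suppress=True)
def held(save=None):
    st=manip.get_state(); p=st['position']; S=grab('scene')
    ax=lambda z:np.array([p[0],p[1],p[2]+z])
    # expected: grasp at tcp+.011 ; foot at grasp-.083, underside -.028, handle top +.017
    U=proj('scene',[ax(.028),ax(-.017),ax(-.072)])
    u,v=U[1]; d=(U[2]-U[0])/np.linalg.norm(U[2]-U[0]); n=np.array([-d[1],d[0]])
    # resample aligned strip: rows along d, cols along n, 8x
    L=60;W=24;s=8
    ys,xs=np.mgrid[0:L*s,0:W*s]; a=ys/s-30; b=xs/s-W/2
    m1=(u+a*d[0]+b*n[0]).astype(np.float32); m2=(v+a*d[1]+b*n[1]).astype(np.float32)
    R=cv2.remap(S,m1,m2,cv2.INTER_LINEAR)
    if save: cv2.imwrite('pics/'+save,R)
    pos=[30+np.dot(q-U[1],d) for q in U]
    return p,R,pos,d,n,s,W,U
E
python3 - <<'E'
from held import *
p,R,pos,d,n,s,W,U=held('strip.png')
print(p,pos,U)
hsv=cv2.cvtColor(R,cv2.COLOR_BGR2HSV)
red=((hsv[...,0]<8)|(hsv[...,0]>172))&(hsv[...,1]>120)
r=np.where(red.sum(1)>20)[0]; print('red rows',r.min()/s,r.max()/s)
for y in range(r.min(),r.max(),16):
    c=np.where(red[y])[0]
    if len(c): print(y/s,c.min()/s-W/2,c.max()/s-W/2)
g=cv2.cvtColor(R,cv2.COLOR_BGR2GRAY)
for y in range(r.max()+4,r.max()+160,24): print(y/s,g[y:y+16].mean(0)[::8].astype(int))
big=np.hstack([R,R*2]);cv2.imwrite('pics/strip.png',big)
E
```

```text
[ 0.4652 -0.23    0.1958] [np.float64(15.0881684552515), np.float64(30.0), np.float64(46.917734766387234)] [[152.0704 198.7868]
 [157.3229 212.7429]
 [163.2846 228.5754]]
red rows 9.875 33.375
9.875 -0.625 3.125
11.875 -5.875 6.125
13.875 -5.75 6.375
15.875 -6.375 6.125
17.875 -6.5 6.5
19.875 -6.125 7.5
21.875 -6.25 7.5
23.875 -6.375 7.5
25.875 -6.375 7.375
27.875 -6.25 7.125
29.875 -6.125 6.875
31.875 -4.5 5.0
33.875 [124 125 123 122 123 122 125 130  90  61  65  67  67  69  69  67  72 121
 128 126 125 126 127 125]
36.875 [124 123 124 123 123 123 125 123  86  60  65  63  69  67  69  63  76 118
 127 123 124 123 123 125]
39.875 [127 127 126 126 125 124 127 128  78  62  63  69  66  71  69  64  83 127
 127 127 126 124 125 126]
42.875 [122 124 124 124 125 126 128 124  84  59  65  66  68  70  68  63  82 126
 132 126 127 124 129 128]
45.875 [125 124 125 125 125 124 124 124 104  71  64  63  67  67  71  83 113 127
 125 124 122 125 123 123]
48.875 [124 125 125 125 126 125 125 125 124 125 126 126 124 126 126 123 124 123
 124 124 123 122 123 124]
51.875 [123 123 122 122 123 122 123 124 124 122 121 123 124 123 123 123 124 123
 123 124 121 124 122 124]
```

View pics/strip.png

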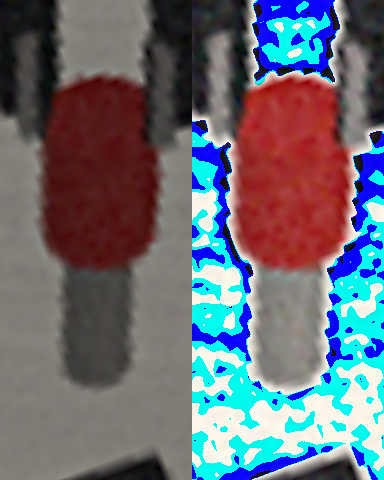

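The shank is about 8.4 px wide against 13.6 px for the 30 mm handle, so about 18 mm. It should fit hole 3 but must still be tried in order. I'll move over hole 1.

Request:
move_arm([
  [[-0.1355, 0.35, 0, 0, 1], [-0.1355, 0.35, 0, 0, 1], [-0.1355, 0.35, 0, 0, 1], [-0.1355, 0.35, 0, 0, 1], [-0.1355, 0.35, 0, 0, 1], [-0.1355, 0.35, 0, 0, 1], [-0.1355, 0.35, 0.01, 0, 1], [-0.1355, 0.35, 0.02, 0, 1], [-0.1355, 0.35, 0.03, 0, 1], [-0.1355, 0.35, 0.04, 0, 1], [-0.1355, 0.35, 0.04, 0, 1], [-0.1355, 0.35, 0.04, 0, 1]],
])

```text
clock: 5.75
position: [0.5742, 0.0484, 0.1652]
ee_rot: [-0.0, 0.0, 1.0, 0.0]
contact_force: [0.4, -0.7, -0.5]
width: 0.0248
gripper_force: 59.2
```

```bash
python3 - <<'E'
from h import *
np.set_printoptions(precision=4,suppress=True)
P=[];F=[]
S=grab('scene');T=grab('top')
for i in range(4): s=manip.get_state();P.append(s['position']);F.append(s['contact_force'])
print(P,F)
u,v=290,205
f=lambda a:cv2.resize(a,(400,400),interpolation=2)
cv2.imwrite('pics/c4.png',np.hstack([f(T[150:230,310:390]),f(S[v-50:v+30,u-40:u+40])]))
E
```

```text
[array([0.5747, 0.0488, 0.1658]), array([0.5747, 0.0488, 0.1658]), array([0.5747, 0.0488, 0.1658]), array([0.5747, 0.0488, 0.1658])] [array([ 0.0067,  0.3247, -0.3235]), array([ 0.0067,  0.3247, -0.3235]), array([ 0.0067,  0.3247, -0.3235]), array([ 0.0067,  0.3247, -0.3235])]
```

View pics/c4.png

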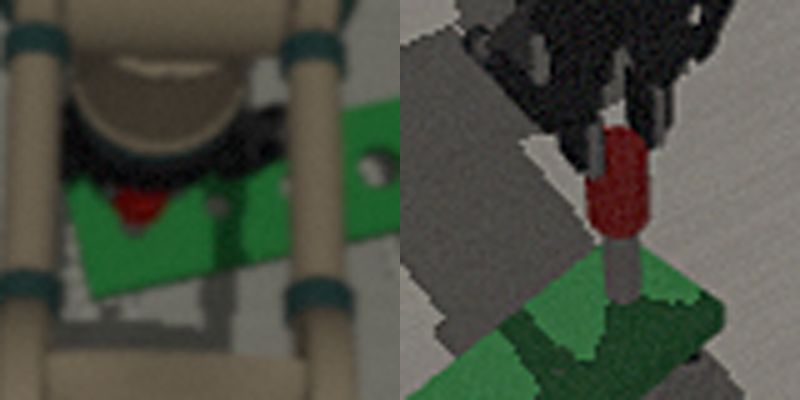

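The plunger hangs over hole 1, with its foot about 8 mm above the plate at crop (622,298). I'll press slowly.

Request:
move_arm([
  [[0, 0, 0.0025, 0, 1], [0, 0, 0.005, 0, 1], [0, 0, 0.0075, 0, 1], [0, 0, 0.009, 0, 1], [0, 0, 0.01, 0, 1], [0, 0, 0.011, 0, 1], [0, 0, 0.011, 0, 1]],
])

```text
clock: 6.55
position: [0.5748, 0.0495, 0.157]
ee_rot: [0.001, -0.0, 1.0, 0.0]
contact_force: [-0.3, 0.1, 3.2]
width: 0.0245
gripper_force: 60.0
```

Request:
move_arm([
  [[0, 0, 0.001, 0, 1], [0, 0, 0.002, 0, 1], [0, 0, 0.003, 0, 1], [0, 0, 0.0035, 0, 1], [0, 0, 0.0035, 0, 1], [0, 0, 0.0035, 0, 1]],
])

```text
clock: 7.15
position: [0.5755, 0.0495, 0.1552]
ee_rot: [0.002, -0.0, 1.0, 0.0]
contact_force: [-0.5, -0.2, 7.7]
width: 0.0247
gripper_force: 61.2
```

```bash
cat > foot.py <<'E'
from h import *
import sys
np.set_printoptions(precision=4,suppress=True)
S=grab('scene'); s=manip.get_state(); print(s['position'],s['contact_force'],s['moment'])
hx,hy,fz=map(float,sys.argv[1:4])
# shank axis: sample strip of shank between z=fz+.01 and fz+.05 around the expected axis
A,B=proj('scene',[[hx,hy,fz],[hx,hy,fz+.05]]); d=(A-B)/np.linalg.norm(A-B); n=np.array([-d[1],d[0]])
s_=8; ys,xs=np.mgrid[0:30*s_,0:30*s_]; a=ys/s_-22; b=xs/s_-15
R=cv2.remap(S,(A[0]+a*d[0]+b*n[0]).astype(np.float32),(A[1]+a*d[1]+b*n[1]).astype(np.float32),cv2.INTER_CUBIC)
hsv=cv2.cvtColor(R,cv2.COLOR_BGR2HSV)
grey=(hsv[...,1]<75)
cv2.imwrite('pics/foot_%s.png'%sys.argv[4],cv2.resize(R,None,fx=2,fy=2))
for y in range(0,30*s_,10):
    c=np.where(grey[y,5*s_:25*s_])[0]
    print(round(y/s_-22,2), (''.join('#' if q else '.' for q in grey[y,::4])))
E
python3 foot.py .574 .0493 .082 1
```

```text
[0.5755 0.0495 0.1552] [-0.7165  0.3024  7.3378] [0.0056 0.0346 0.0131]
-22.0 ###################.........................################
-20.75 ###################.........................################
-19.5 ###################.........................################
-18.25 ###################.........................################
-17.0 ###################.........................################
-15.75 ###################.........................################
-14.5 ####################.......................#################
-13.25 ######################....................##################
-12.0 #########################.............#...##################
-10.75 #####################...###############......###############
-9.5 #################.......###############..........###########
-8.25 ##############..........###############.............########
-7.0 ###########.............###############................#####
-5.75 ########................##############.....................#
-4.5 ####...................###############......................
-3.25 #.......................##############......................
-2.0 .......................###############......................
-0.75 .......................###############......................
0.5 .........................############.......................
1.75 ............................................................
3.0 ............................................................
4.25 ............................................................
5.5 ............................................................
6.75 ............................................................
```

View pics/foot_1.png

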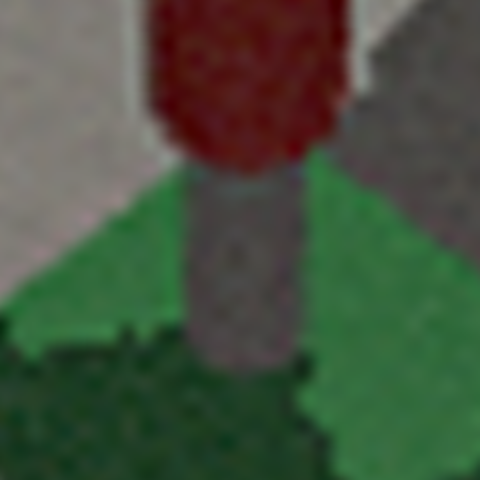

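Foot 1 shows the shank resting on the mouth of hole 1 under about 7.5 N, blocked, with the shank 7.4 px wide (about 18 mm). I'll work out the grip's offset from the tip and handle edges.

```bash
cat > pred.py <<'E'
from h import *
np.set_printoptions(precision=3,suppress=True)
def edge(c,r,z,A,d,n):
    t=np.linspace(0,2*np.pi,73); P=proj('scene',np.c_[c[0]+r*np.cos(t),c[1]+r*np.sin(t),0*t+z])-A
    return (P@d).max(),(P@d).min(),(P@n).mean()
hx,hy,fz=.574,.0493,.082
A,B=proj('scene',[[hx,hy,fz],[hx,hy,fz+.05]]); d=(A-B)/np.linalg.norm(A-B); n=np.array([-d[1],d[0]])
for c in((.574,.0493),(.576,.0493),(.574,.0513)):
    print(c,'foot front',edge(c,.008,fz,A,d,n),edge(c,.009,fz+.001,A,d,n),'handle front',edge(c,.015,fz+.055,A,d,n),'top',edge(c,.015,fz+.1,A,d,n))
print('d',d,'mm/px',1/np.linalg.norm((A-B))*50)
S=cv2.imread('pics/s0.png')
E
python3 pred.py
```

```text
(0.574, 0.0493) foot front (np.float64(2.58246678793269), np.float64(-2.55911963096408), np.float64(-0.02400784214070601)) (np.float64(2.641853949583214), np.float64(-3.1436166329468165), np.float64(-0.026975025301484025)) handle front (np.float64(-10.245906377319951), np.float64(-19.986807364875396), np.float64(-0.0460999334092984)) top (np.float64(-23.500109451490975), np.float64(-33.31203207029003), np.float64(-0.04779070852757749))
(0.576, 0.0493) foot front (np.float64(3.131934822612841), np.float64(-2.0193751040578185), np.float64(-0.4690122984878074)) (np.float64(3.1920613084025002), np.float64(-2.604358115180325), np.float64(-0.472284013920263)) handle front (np.float64(-9.685441369568643), np.float64(-19.445495491372064), np.float64(-0.5081518571759694)) top (np.float64(-22.93472008694826), np.float64(-32.76658227445111), np.float64(-0.5247418523588524))
(0.574, 0.0513) foot front (np.float64(2.236394671855718), np.float64(-2.898668757680477), np.float64(-0.7298745748555143)) (np.float64(2.295312151265623), np.float64(-3.4828136708011024), np.float64(-0.7333182843220777)) handle front (np.float64(-10.597820950571569), np.float64(-20.325897925201062), np.float64(-0.7789387919138652)) top (np.float64(-23.853941036837696), np.float64(-33.6525368614442), np.float64(-0.8042367614580822))
d [0.033 0.999] mm/px 3.640689978712528
```

```bash
cat > hand.py <<'E'
from h import *
np.set_printoptions(precision=4,suppress=True)
def handle(S,c,zu):
    """scene-frame xy of the handle axis from the silhouette sides and the lower front edge (underside height zu)"""
    A,B=proj('scene',[[*c,zu],[*c,zu+.045]]); d=(A-B)/np.linalg.norm(A-B); n=np.array([-d[1],d[0]]); s=8
    ys,xs=np.mgrid[0:30*s,0:24*s]; a=ys/s-20; b=xs/s-12
    R=cv2.remap(S,(A[0]+a*d[0]+b*n[0]).astype(np.float32),(A[1]+a*d[1]+b*n[1]).astype(np.float32),cv2.INTER_LINEAR).astype(float)
    q=(R[...,2]-R[...,1])/(R.sum(2)+1); q=cv2.GaussianBlur(q,(0,0),3)
    m=q>.5*np.percentile(q,97)
    rows=[(np.where(m[y])[0][[0,-1]].mean()/s-12, np.ptp(np.where(m[y])[0])/s) for y in range(int(15*s),int(19*s)) if m[y].any()]
    k=np.where(m[:,int((np.median([r[0] for r in rows])+12)*s)])[0]
    ob,of,ot=np.median([r[0] for r in rows]),k.max()/s-20,k.min()/s-20
    def pr(c):
        t=np.linspace(0,2*np.pi,181); f=lambda r,z:proj('scene',np.c_[c[0]+r*np.cos(t),c[1]+r*np.sin(t),0*t+z])-A
        u=f(.015,zu); tp=f(.015,zu+.045); v=u@n; return np.array([(v.max()+v.min())/2,(u@d).max(),(tp@d).min()])
    from scipy.optimize import least_squares
    o=least_squares(lambda x:(pr(x)-[ob,of,ot])[:2],c,x_scale=.01)
    print('obs',ob,of,ot,'w',np.median([r[1] for r in rows]),'pred',pr(c),'xy front',o.x,'topback resid at fit',ot-pr(o.x)[2]); return o.x
if __name__=='__main__':
    handle(cv2.imread('pics/s0.png'),(.4657,-.2295),.060)
    print('topface scene',onz('scene',(164.7404,233.4519),.105),'top',onz('top',(444.55,233.09),.105))
    handle(grab('scene'),(.574,.0493),.1375)
    P=[]
    for i in range(8): grab('scene'); P.append(np.r_[manip.get_state()['position'],manip.get_state()['contact_force'][2]])
    print(np.mean(P,0),np.std(P,0))
E
python3 hand.py
```

```text
obs 0.625 3.375 -18.25 w 13.0 pred [  0.0268   5.0357 -17.554 ] xy front [ 0.4606 -0.2301] topback resid at fit 0.9397502877824877
topface scene [ 0.4639 -0.2305  0.105 ] top [ 0.4663 -0.2286  0.105 ]
obs 0.625 3.75 -18.0 w 11.5625 pred [  0.0036   4.9175 -18.1653] xy front [0.5702 0.05  ] topback resid at fit 1.3007092038581334
[0.5755 0.0495 0.1552 7.4435] [0.    0.    0.    0.324]
```

The same method applied to the plunger in the stand shows a bias of -3 mm in x. Corrected, the foot is within about 1 mm of hole 1. I'll press slightly firmer, lift, and move to hole 2.

Request:
move_arm([
  [[0, 0, 0.001, 0, 1], [0, 0, 0.002, 0, 1], [0, 0, 0.002, 0, 1], [0, 0, 0.002, 0, 1]],
])

```text
clock: 8.05
position: [0.576, 0.0495, 0.1542]
ee_rot: [0.002, -0.0, 1.0, 0.0]
contact_force: [0.2, -0.2, 9.4]
width: 0.0245
gripper_force: 61.7
```

Request:
move_arm([
  [[0, 0, -0.005, 0, 1], [0, 0, -0.01, 0, 1], [0, 0, -0.02, 0, 1], [0, 0, -0.02, 0, 1], [-0.0123, -0.0554, -0.02, 0, 1], [-0.0123, -0.0554, -0.02, 0, 1], [-0.0123, -0.0554, -0.02, 0, 1], [-0.0123, -0.0554, -0.02, 0, 1], [-0.0123, -0.0554, -0.012, 0, 1], [-0.0123, -0.0554, -0.008, 0, 1], [-0.0123, -0.0554, -0.008, 0, 1]],
])

```text
clock: 9.15
position: [0.5838, 0.0059, 0.1579]
ee_rot: [-0.001, -0.001, 1.0, 0.0]
contact_force: [0.1, 0.1, 0.7]
width: 0.0246
gripper_force: 59.7
```

```bash
python3 - <<'E'
from hand import *
s=manip.get_state();print(s['position'],s['contact_force'],s['width'])
handle(grab('scene'),(.584,.005),s['position'][2]-.0175)
E
```

```text
[0.5838 0.0059 0.1579] [0.0618 0.0884 0.7369] 0.02464290416690386
obs 0.6875 3.25 -18.75 w 12.0 pred [  0.0058   5.1168 -18.3633] xy front [0.5785 0.0063] topback resid at fit 1.4301741701029798
```

Request:
move_arm([
  [[-0.001, 0, -0.002, 0, 1], [-0.001, 0, 0, 0, 1], [-0.001, 0, 0.002, 0, 1], [-0.001, 0, 0.004, 0, 1], [-0.001, 0, 0.006, 0, 1], [-0.001, 0, 0.0075, 0, 1], [-0.001, 0, 0.0085, 0, 1], [-0.001, 0, 0.0085, 0, 1], [-0.001, 0, 0.0085, 0, 1]],
])

```text
clock: 10.1
position: [0.587, 0.005, 0.1542]
ee_rot: [0.003, -0.0, 1.0, -0.0]
contact_force: [-1.0, 0.2, 9.3]
width: 0.0248
gripper_force: 61.6
```

```bash
python3 - <<'E'
from hand import *
s=manip.get_state();print(s['position'],s['contact_force'],s['width'])
handle(grab('scene'),(.584,.005),s['position'][2]-.0177)
E
```

```text
[0.587  0.005  0.1542] [-0.953   0.2347  9.2512] 0.024805521680000185
obs 0.3125 4.25 -17.875 w 12.125 pred [  0.0058   5.1126 -18.2851] xy front [0.5815 0.0056] topback resid at fit 1.2498652163319584
```

Hole 2 stopped it at 9.3 N and the same height, and the image agrees on the centre. Next is hole 3.

Request:
move_arm([
  [[0, 0, -0.005, 0, 1], [0, 0, -0.01, 0, 1], [0, 0, -0.02, 0, 1], [0, 0, -0.02, 0, 1], [-0.0123, -0.0549, -0.02, 0, 1], [-0.0123, -0.0549, -0.02, 0, 1], [-0.0123, -0.0549, -0.02, 0, 1], [-0.0123, -0.0549, -0.02, 0, 1], [-0.0123, -0.0549, -0.012, 0, 1], [-0.0123, -0.0549, -0.01, 0, 1], [-0.0123, -0.0549, -0.01, 0, 1]],
])

```text
clock: 11.25
position: [0.5944, -0.0381, 0.1591]
ee_rot: [-0.001, -0.001, 1.0, 0.0]
contact_force: [0.2, -0.2, -1.2]
width: 0.0248
gripper_force: 59.5
```

```bash
python3 - <<'E'
from hand import *
s=manip.get_state();print(s['position'],s['contact_force'],s['width'])
handle(grab('scene'),(.594,-.039),s['position'][2]-.0177)
E
```

```text
[ 0.5944 -0.0381  0.1591] [ 0.1564 -0.1523 -1.1669] 0.02484994596127559
obs 0.4375 3.625 -19.0 w 12.5 pred [  0.01     5.3191 -18.5314] xy front [ 0.5893 -0.0377] topback resid at fit 1.181795262408162
```

Request:
move_arm([
  [[0, 0, 0.002, 0, 1], [0, 0, 0.004, 0, 1], [0, 0, 0.006, 0, 1], [0, 0, 0.008, 0, 1], [0, 0, 0.01, 0, 1], [0, 0, 0.01, 0, 1], [0, 0, 0.01, 0, 1]],
])

```text
clock: 12.0
position: [0.5948, -0.0389, 0.1514]
ee_rot: [-0.0, -0.0, 1.0, -0.0]
contact_force: [0.3, -0.5, -1.6]
width: 0.0245
gripper_force: 59.5
```

It's entering hole 3 with no resistance. I'll push it home gradually.

Request:
move_arm([
  [[0, 0, 0.006, 0, 1], [0, 0, 0.012, 0, 1], [0, 0, 0.018, 0, 1], [0, 0, 0.024, 0, 1], [0, 0, 0.03, 0, 1], [0, 0, 0.036, 0, 1], [0, 0, 0.042, 0, 1], [0, 0, 0.048, 0, 1], [0, 0, 0.048, 0, 1]],
])

```text
clock: 12.9
position: [0.5946, -0.0387, 0.1125]
ee_rot: [-0.001, -0.0, 1.0, 0.0]
contact_force: [-0.0, -1.8, -1.5]
width: 0.0244
gripper_force: 59.6
```

Request:
move_arm([
  [[0, 0, 0.003, 0, 1], [0, 0, 0.006, 0, 1], [0, 0, 0.009, 0, 1], [0, 0, 0.011, 0, 1], [0, 0, 0.013, 0, 1], [0, 0, 0.015, 0, 1], [0, 0, 0.015, 0, 1]],
])

```text
clock: 13.6
position: [0.5954, -0.0387, 0.1019]
ee_rot: [0.001, -0.0, 1.0, 0.0]
contact_force: [0.4, 0.2, 3.5]
width: 0.0248
gripper_force: 60.7
```

Request:
move_arm([
  [[0, 0, 0.002, 0, 1], [0, 0, 0.004, 0, 1], [0, 0, 0.004, 0, 1], [0, 0, 0.004, 0, 1]],
])

```text
clock: 14.0
position: [0.5957, -0.0386, 0.0998]
ee_rot: [0.001, -0.0, 1.0, -0.0]
contact_force: [-2.4, 0.1, 9.1]
width: 0.0245
gripper_force: 61.9
```

Request:
move_arm([
  [[0, 0, -0.003, 0, 1], [0, 0, -0.005, 0, 1], [0, 0, -0.005, 0, 0.2], [0, 0, -0.005, 0, -0.2], [0, 0, -0.005, 0, -1], [0, 0, -0.005, 0, -1], [0, 0, -0.005, 0, -1], [0, 0, -0.005, 0, -1], [0, 0, -0.005, 0, -1]],
])

```text
clock: 14.9
position: [0.595, -0.0388, 0.1021]
ee_rot: [-0.0, -0.0, 1.0, 0.0]
contact_force: [0.3, -0.2, 0.1]
width: 0.0852
gripper_force: 0.0
```

Home and released. I'll retreat straight up, then check.

Request:
move_arm([
  [[0, 0, -0.03, 0, -1], [0, 0, -0.08, 0, -1], [0, 0, -0.14, 0, -1], [0, 0, -0.18, 0, -1], [0.15, 0, -0.2, 0, -1], [0.15, 0, -0.2, 0, -1], [0.15, 0, -0.2, 0, -1], [0.15, 0, -0.2, 0, -1], [0.15, 0, -0.2, 0, -1]],
])

```text
clock: 15.8
position: [0.4755, -0.039, 0.2627]
ee_rot: [0.001, -0.0, 1.0, -0.0]
contact_force: [0.0, -0.6, -0.3]
width: 0.0853
gripper_force: 0.0
```

```bash
python3 - <<'E'
from h import *
S=grab('scene');T=grab('top')
print(onz('scene',(267.5,238),.085))
f=lambda a:cv2.resize(a,(400,400),interpolation=2)
cv2.imwrite('pics/c9.png',np.hstack([f(T[140:240,310:410]),f(S[180:280,220:320])]))
E
```

```text
[ 0.59367974 -0.03955718  0.085     ]
```

View pics/c9.png

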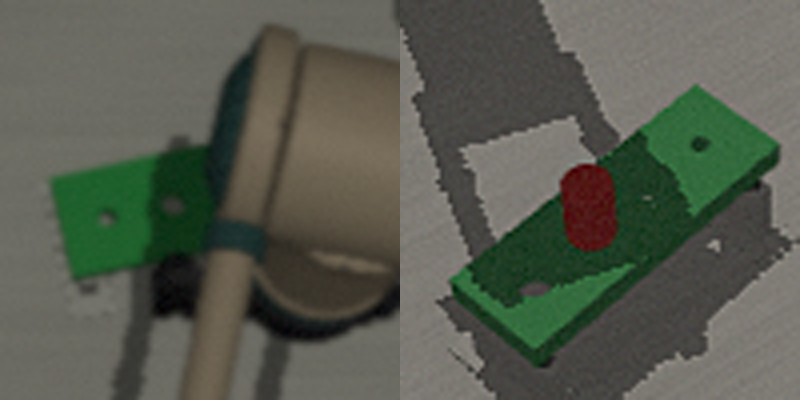

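The scene crop shows the handle seated on the plate in hole 3 at (590,210). The gripper is clear.

```bash
python3 -c "
from rig import manip
print(manip.sign_off())"
```

```text
the job is handed in; nothing more can be done
None
```

The plunger from the black stand was stopped at holes 1 and 2 (pressed with about 9 N each), went freely into hole 3, and was pushed fully home there and released; the job is handed in.

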